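Set the vent and snap the cap on a fermenting box

ROBOT

A 7-joint arm with a two-finger parallel gripper is mounted at the origin on a cart in front of the work surface, level with it; the furniture and walls round the work are solid. World frame = base frame: x ahead of the robot, y to its left, z up, the work surface at z = 0. Lengths are in m, angles in rad, forces in N, time in s.
With the tool pointing down it reaches from about 0.4 to 0.875 m from the base axis. Payload 19.3 kg.
Tool frame: the origin (TCP) lies on the mounting face of the last link; the fingertips stand 173 mm ahead of it and the grasp point (between the pads) lies 155 mm ahead of it (bot.grip_point_offset is the distance from the TCP to the grasp point, in m); z points along the fingers, y is the line along which they close (so a half turn about z gives the same grasp; the last joint's range is limited). The gripper opens to 85 mm and grips with 20 to 120 N. Pads are 22 mm wide; open, the fingers measure 114 mm over their backs; the gripper's body (76 mm by 85 mm) begins 54 mm behind the grasp point. The pads swing forward as they close: fully open they stand 13 mm farther back than shut.
Start: joints at [1.199, 0.521, -0.036, 1.599, 0.021, 1.021, -0.113], TCP at [0.186, -0.597, 0.405] pointing down, gripper open.
Joint ranges: [-2.91, 2.91], [-0.3, 2.13], [-1.5, 1.42], [0.17, 2.43], [-1.26, 4.41], [0.16, 1.93], [-2.52, 2.52]. Speed limits (rad/s): [1.89, 1.89, 2.39, 2.39, 3.01, 3.01, 3.01].

INTERFACE

Orientations are given as [roll, pitch, yaw] about the fixed x, y, z axes, in that order (R = Rz(yaw) Ry(pitch) Rx(roll)).
In Python, from workcell import bot gives the robot as it stands.
- The arm moves only by the tool arm_command, never from a script. Its argument "deltas" is a list of rows, each a list of 3 entries, a list of its own where there are three numbers: the shift along the tool's x, y, z in cm, then the turn, a rotation vector about the tool's x, y, z in rad, then the finger opening in cm, from 0 to 8.54. In form: [[[tx, ty, tz], [rx, ry, rz], claw], ...]. A call has 1 to 20 rows; each row shifts and turns the commanded pose from where the row before left it, along the tool's axes as they then stand; what a row does not reach is not made up. A row lasts 1/10 s, in which the tool goes at most 50 mm and 8.59 degrees, less where a joint would pass 70% of its speed; a pose out of reach is approached as far as the arm can. A call with a gripper value outside its range is refused whole. The fingers move at their own pace and stop on an object; "newtons" is the grip in N (left out, the last holds). Time passes only in rows, so rows that do not move let the fingers close. It gives the time, the measured TCP pose, the force, the opening and the grip force at its end, in the units of the state.
- bot.observe(): the state, without advancing time (a new reading comes with each control period).
- bot.grab_frame(name): name is "side" or "top" or "wrist"; returns a dict with "frame" (420x560x3 uint8, red, green, blue), "K" (3x3 intrinsics, pixels), "rvec" (rotation vector, rad) and "tvec" (3), from world to camera coordinates, as OpenCV has them; the wrist camera has in their place "T_tool_cam" (4x4, takes a point from camera to tool coordinates, whose origin is the TCP and whose axes are the flange's). Camera axes: x right, y down, z forward; pixel columns grow to the right and rows downward; lengths in m; the calibration is good to about 2 mm. A picture is of the moment at which its call begins: read the wrist's pose just before it. There is no depth.
- bot.job_done(): hands the job in; it is judged then, once.
Trained networks look in a picture, given as the dict that the camera call returned (one of the last four; its "shot" number tells which), for a name from the list of things; names that differ only in an ending like _2 or _b are one class to them, and where a whole thing is asked for, a point or a joint stands for the part that bears it (a point fixed in the world has none). Each returns a list of dicts, best first, with "p" (0 to 1); they miss things now and then, are a little off and sometimes report something else, mostly with a low value. They report only what shows in the picture. A call takes as long as a camera call. They do not tell look-alikes from the thing itself.
- bot.find_in(name, picture): "rect" ([left, top, width, height] in pixels, round what is visible of it).
- bot.mark_of(name, picture): "at" ([column, row] in pixels: a listed point, or the origin of a listed thing).
The state is a dict: "clock": time; "qpos": joint angles; "qd": joint speeds; "joint_efforts": joint torques, N m; "position": TCP position; "tool_rot": TCP orientation; "force": force on the tool from outside, world axes, zero at the start; "moment": the same for the moment, N m; "grip_width": finger opening in m; "finger_force": force on a finger pad.
Only numpy, scipy, OpenCV 4.12 (cv2) and the standard library are available. Lean on these libraries where they do the work, as an engineer would, in place of code of your own. Each camera call takes 0.05 s, during which the arm holds its last target. There are 200 camera calls.

TASK

First turn the vent lever on top of the fermenting box to its middle mark (half open, 45 degrees). Then take the loose snap cap by its knob, press it straight down onto the box's neck until it clicks, keep pressing past the click with about 10 N so that the rubber gasket under it is squeezed, and finish while still holding the cap and pressing: do not let go. Leave the lever at its mark and do not push the other loose things about.

Things in the scene. Friction and masses are not known exactly. Their poses are not given: they have to be found in the camera images.
- fermenter: Fermenting box standing fixed on the worktop: white ceramic body with rounded edges and a grey plastic lid, 150 mm (x) x 250 mm (y), lid top 85 mm above the worktop. Origin: centre of its underside; z up. On the lid at (0, -60) mm is the neck, at (-30, 40) mm the pivot of the vent lever.
- neck_seat (a point): Centre of the top face of the rubber gasket on the neck, 107 mm above the worktop, 22 mm above the lid; axes as the box. The neck is a grey collar 52 mm across with a black rubber gasket disc 47 mm across; from its middle a steel stud of 22 mm diameter rises 16.5 mm above the gasket, with a tapered tip.
- stud_bumps (a point): Point on the stud's axis 8 mm above the gasket, level with four spring-loaded steel bumps, 4.5 mm proud of the stud's side. The cap's lip meets them with the cap's underside about 10 mm above the gasket; the push rises to 8-18 N, then drops as the lip snaps past at 5 to 2 mm above it. The underside then meets the gasket.
- gasket_squeeze (a joint): How far the gasket is squeezed down, m: 0 free, 0.004 at its stop. Spring of 5000 N/m: 10 N squeezes it 2 mm, 20 N to the stop.
- cap: Loose black snap cap, about 50 g, standing open side down on the worktop: round skirt 48 mm across and 23 mm high, and on it a central round knob 25 mm across to grip, from 23 to 47 mm above the cap's underside. Origin: centre of its underside; z up out of the knob. Inside: a cavity 37 mm wide and 19 mm deep, with a rounded lip at its mouth that leaves 26.5 mm free.
- vent_lever (a joint): Angle of the vent lever about the vertical, rad, counter-clockwise from above: 0 = shut, lever along the box's +x axis; pi/2 = fully open, along the box's +y axis; pi/4 (0.785) = half open, at the middle mark. Three raised steel ribs on the lid mark 0, half and full; the middle rib is the longest. Stiff hinge (0.06 N m friction): stays where it is left.
- lever_axis (a point): Pivot axis of the vent lever, at the level of the lid's top (85 mm above the worktop).
- lever_grip (a point): Centre of the upper part of the lever's upright grip post, 34 mm above the lid's top and 55 mm from the pivot axis. The black post is 13 mm in diameter, reaches from the lever's arm (top 16 mm above the lid) to 46 mm above the lid and can be pinched from above.
- blender: A tall fixed blender (about 0.4 m high, 0.2 m across the base) at the back of the worktop, to the right of the box: keep the arm on the near side of it. Origin: centre of its underside.
- garlic: Bystander: a garlic bulb, 61 x 60 x 59 mm, loose; origin at its underside.
- pot: Bystander: a low round cream and red lidded pot, 63 mm across, 34 mm high, loose; origin at its underside.
- apple: Bystander: a red apple, 72 mm across, 63 mm high, loose; origin at its underside.
- tin: Bystander: a food tin, 76 mm across, 58 mm high, loose; origin at its underside.
Not all that is in view belongs to the job. Of the things shaped like the cap, the black one is meant.

How it is judged:
On the way, in this order (a step that is already met when the one before it is completed fails the run):
1. the vent lever is at the middle mark (value of joint vent_lever between 0.645 and 0.925 rad), for 0.2 s.
2. the cap has clicked onto the neck (z of cap in the frame of neck_seat between -0.008 and 0.0015 m and horizontal distance between cap and neck_seat below 0.004 m and angle between cap's own z axis and vertical below 0.12 rad), for 0.2 s.
At the end, for the whole second after the job is handed in: Cap clicked home on the neck: level within 7 degrees, centred within 4 mm, underside at most 1.5 mm above the free gasket; fingers still pressing it so the gasket is squeezed over 1 mm (5 N); vent lever within 8 degrees of the middle mark (all of step 1 and all of step 2 and value of joint gasket_squeeze above 0.001 m and contact force between the fingers and cap above 3 N); the arm keeps its last pose, push and grip.
It fails at once if the garlic bulb is pushed more than 30 mm (distance of garlic from where it was at the start of the episode above 0.03 m).
It fails at once if the small round pot is pushed more than 30 mm (distance of pot from where it was at the start of the episode above 0.03 m).
It fails at once if the apple is pushed more than 30 mm (distance of apple from where it was at the start of the episode above 0.03 m).
It fails at once if the food tin is pushed more than 30 mm (distance of tin from where it was at the start of the episode above 0.03 m).
It also fails if it takes over 70 s, if anything falls off the work surface, if the arm or the gripper's body presses on something with over 40 N, if the wrist force passes 120 N, or if a joint passes its speed limit or range.

## Working session

There is one attempt and no reset: what is moved stays moved. The work goes in short steps, Python scripts to look and compute and a tool call to move; the robot and the scene stay as the last step left them, time stands still between calls to the robot, and variables do not carry over. Pictures are saved under pics/ and viewed, at most 10 in all, crops included, and the job is handed in when it is done.

Besides the shell and the picture viewer there is one more tool, called after "Request:" as a command line: name --argument value ..., lists and objects as JSON in quotes. arm_command: Moves the arm, as the interface text tells. Its arguments: {"type":"object","properties":{"deltas":{"type":"array","items":{"type":"array"}},"newtons":{"type":"number"}},"required":["deltas"]}

```bash
mkdir -p pics; ls
cat > h.py <<'E'
import numpy as np, cv2
from scipy.spatial.transform import Rotation as R
from workcell import bot
def cam(p, st=None):
    """returns Rwc (cam->world), origin"""
    if "rvec" in p and p["rvec"] is not None:
        Rm=cv2.Rodrigues(np.array(p["rvec"],float))[0]; return Rm.T, -Rm.T@np.array(p["tvec"],float).ravel()
    T=np.array(p["T_tool_cam"]); Rt=R.from_euler('xyz',st["tool_rot"]).as_matrix()
    return Rt@T[:3,:3], Rt@T[:3,3]+np.array(st["position"])
def ray(p,px,st=None):
    Rw,o=cam(p,st); d=Rw@np.linalg.inv(np.array(p["K"]))@np.array([px[0],px[1],1.]); return o,d/np.linalg.norm(d)
def atz(p,px,z,st=None):
    o,d=ray(p,px,st); return o+d*(z-o[2])/d[2]
def tri(rays):
    A=np.zeros((3,3));b=np.zeros(3)
    for o,d in rays:
        M=np.eye(3)-np.outer(d,d);A+=M;b+=M@o
    return np.linalg.solve(A,b)
def proj(p,X,st=None):
    Rw,o=cam(p,st); c=np.array(p["K"])@(Rw.T@(np.array(X)-o)); return c[:2]/c[2]
def save(p,n): cv2.imwrite("pics/"+n,cv2.cvtColor(p["frame"],cv2.COLOR_RGB2BGR))
E
python3 - <<'E'
from h import *
np.set_printoptions(precision=4,suppress=True)
s=bot.observe();print(s, bot.grip_point_offset)
P={}
for n in ("top","side"):
    P[n]=p=bot.grab_frame(n);save(p,n+"0.png");print(n,cam(p)[1], cam(p)[0][:,2])
H=dict(fermenter=0,neck_seat=.107,stud_bumps=.115,cap=0,lever_axis=.085,lever_grip=.119,blender=0,garlic=0,pot=0,apple=0,tin=0)
for k,z in H.items():
    rs=[]
    for n in P:
        m=bot.mark_of(k,P[n])
        for a in m[:3]: print(k,n,round(a["p"],2),np.round(a["at"]),atz(P[n],a["at"],z))
        if m: rs.append(ray(P[n],m[0]["at"]))
    if len(rs)==2: print("   tri",tri(rs))
E
```

```text
pics
{'clock': 0.0, 'qpos': array([ 1.1988,  0.522 , -0.0363,  1.6   ,  0.0212,  1.0211, -0.1128]), 'qd': array([-0.0006,  0.0002, -0.0022, -0.0003,  0.0004, -0.0008,  0.0011]), 'joint_efforts': array([  0.0003, -92.7087,   1.9804, -36.993 ,   0.0178,   0.0082,
        -0.    ]), 'position': array([ 0.1857, -0.5966,  0.4041]), 'tool_rot': array([-3.1405,  0.0001,  0.3018]), 'force': array([ 0.3058,  0.4652, -0.1486]), 'moment': array([ 0.0039, -0.0415, -0.0237]), 'finger_force': 0.0, 'grip_width': 0.0854584307076433} 0.1547
top [0.2491 0.0714 1.4099] [ 0.2321 -0.0105 -0.9726]
side [ 0.6818 -1.0278  0.8619] [-0.1007  0.824  -0.5576]
fermenter top 0.75 [248. 226.] [0.5587 0.1901 0.    ]
fermenter side 0.69 [290. 225.] [0.549  0.1981 0.    ]
   tri [0.5534 0.1884 0.0083]
neck_seat top 0.92 [265. 213.] [0.5773 0.1238 0.107 ]
neck_seat side 0.85 [293. 209.] [0.5642 0.1283 0.107 ]
neck_seat side 0.68 [239. 274.] [ 0.4653 -0.1769  0.107 ]
   tri [0.5702 0.1221 0.1133]
stud_bumps top 0.76 [260. 215.] [0.5698 0.141  0.115 ]
stud_bumps side 0.97 [293. 207.] [0.563  0.1272 0.115 ]
   tri [0.566
[... 753 characters left out ...]
] [0.5742 0.2542 0.119 ]
   tri [0.5794 0.2414 0.1282]
blender top 0.49 [230. 214.] [0.608  0.2535 0.    ]
garlic top 0.57 [364. 231.] [ 0.5206 -0.2178  0.    ]
garlic side 0.57 [262. 319.] [ 0.5261 -0.2166  0.    ]
   tri [ 0.5234 -0.2171 -0.0007]
pot top 0.79 [318. 256.] [ 0.4393 -0.0502  0.    ]
pot side 0.8 [236. 277.] [ 0.4293 -0.0714  0.    ]
   tri [ 0.4331 -0.054  -0.0125]
apple top 0.94 [157. 263.] [0.4446 0.5082 0.    ]
apple top 0.72 [228. 210.] [ 0.6193  0.2597 -0.    ]
apple side 0.52 [274. 176.] [0.4518 0.5109 0.    ]
   tri [ 0.4483  0.5097 -0.0006]
tin top 0.73 [181. 226.] [0.5726 0.4275 0.    ]
tin side 0.57 [306. 191.] [0.5799 0.4178 0.    ]
   tri [ 0.5768  0.4304 -0.0084]
```

View pics/top0.png

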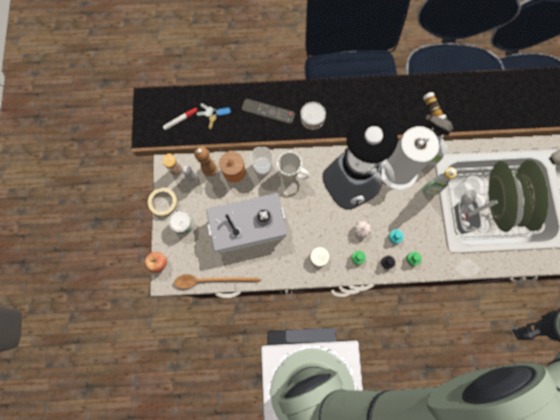

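View pics/side0.png

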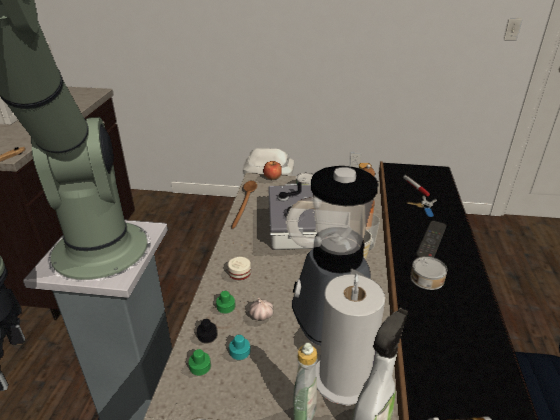

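Run:
```python
import cv2,numpy as np
t=cv2.imread('pics/top0.png');s=cv2.imread('pics/side0.png')
c=lambda i,x,y,w:cv2.resize(i[y:y+w*3//4,x:x+w],(400,300),interpolation=cv2.INTER_CUBIC)
cv2.imwrite('pics/crop0.png',np.vstack([np.hstack([c(t,200,190,100),c(t,340,215,100)]),np.hstack([c(s,260,165,100),c(s,170,285,120)])]))
```

```text
(no output)
```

View pics/crop0.png

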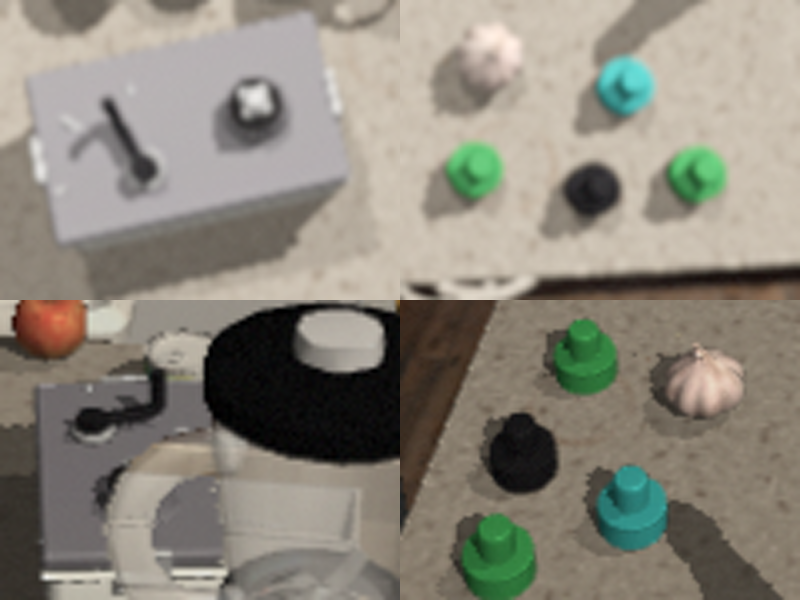

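Run:
```python
from h import *
np.set_printoptions(precision=4,suppress=True)
p=bot.grab_frame("wrist");print(p["T_tool_cam"],p["K"])
t=bot.grab_frame("top")
for px in [(352,182),(330,190),(352,208),(378,185)]: print(px,atz(t,px,0),atz(t,px,.2))
print(bot.find_in("blender",t)[:2])
# black cap by colour
for px in [(388,262)]: print(atz(t,px,.023))
# lever: box corners from crop
for px in [(200+28/4,190+75/4),(200+305/4,190+12/4),(200+345/4,190+175/4),(200+60/4,190+240/4)]: print('corner',atz(t,px,.085))
print('piv',atz(t,(236,232.5),.1),'tip',atz(t,(226.8,215),.131),'neck',atz(t,(200+250/4,190+105/4),.118))
```

```text
[[-0.0008 -0.9466 -0.3224  0.0839]
 [ 1.     -0.0006 -0.0008 -0.0003]
 [ 0.0005 -0.3224  0.9466  0.0313]
 [ 0.      0.      0.      1.    ]] [[320.6191   0.     280.8371]
 [  0.     320.6191 201.8737]
 [  0.       0.       1.    ]]
(352, 182) [ 0.7024 -0.191   0.    ] [ 0.6381 -0.1538  0.2   ]
(330, 190) [ 0.6764 -0.109   0.    ] [ 0.6158 -0.0834  0.2   ]
(352, 208) [ 0.6052 -0.1823  0.    ] [ 0.5547 -0.1463  0.2   ]
(378, 185) [ 0.6861 -0.284   0.    ] [ 0.6241 -0.2336  0.2   ]
[]
[ 0.4036 -0.2834  0.023 ]
corner [0.6068 0.3193 0.085 ]
corner [0.6496 0.0845 0.085 ]
corner [0.5075 0.0581 0.085 ]
corner [0.4656 0.2941 0.085 ]
piv [0.5174 0.2223 0.1   ] tip [0.5702 0.247  0.131 ] neck [0.5631 0.1326 0.118 ]
```

Request:
arm_command --deltas '[[[2.5,-2.0,0],[0,0,0],8.5],[[2.5,-2.0,0],[0,0,0],8.5],[[2.5,-2.0,0],[0,0,0],8.5],[[2.5,-2.0,0],[0,0,0],8.5],[[2.5,-2.0,0],[0,0,0],8.5],[[2.5,-2.0,0],[0,0,0],8.5],[[2.5,-2.0,0],[0,0,0],8.5],[[2.5,-2.0,0],[0,0,0],8.5],[[2.5,-2.0,0],[0,0,0],8.5],[[2.5,-2.0,0],[0,0,0],8.5],[[2.5,-2.0,0],[0,0,0],8.5],[[2.5,-2.0,0],[0,0,0],8.5]]'

```text
clock: 2.55
position: [0.4015, -0.2773, 0.4049]
tool_rot: [3.141, -0.0, 0.302]
force: [0.3, -0.7, 0.3]
grip_width: 0.085
finger_force: 0.0
```

Run:
```python
from h import *
np.set_printoptions(precision=4,suppress=True)
s=bot.observe();p=bot.grab_frame("wrist");save(p,"w1.png")
for a in bot.mark_of("cap",p)[:5]: print(a["p"],a["at"],atz(p,a["at"],0,s))
# dark blob: knob top / cap
print(proj(p,[.404,-.28,0],s))
```

```text
0.88 [287.3, 165.5] [ 0.4058 -0.2835  0.    ]
0.84 [210.2, 120.7] [ 0.4291 -0.1844  0.    ]
0.67 [347.3, 104.2] [ 0.4919 -0.3263  0.    ]
[284.0578 166.0415]
```

Request:
arm_command --deltas '[[[1.2,-2.8,0],[0,0,0],8.5],[[1.2,-2.8,0],[0,0,0],8.5],[[1.2,-2.8,0],[0,0,0],8.5],[[1.2,-2.8,0],[0,0,0],8.5],[[1.2,-2.8,0],[0,0,0],8.5],[[1.2,-2.8,0],[0,0,0],8.5],[[1.2,-2.8,0],[0,0,0],8.5],[[1.2,-2.8,0],[0,0,0],8.5],[[1.2,-2.8,0],[0,0,0],8.5],[[2.4,-2.1,0],[0,0,0],8.5],[[2.4,-2.1,0],[0,0,0],8.5],[[2.4,-2.1,0],[0,0,0],8.5],[[2.4,-2.1,0],[0,0,0],8.5],[[2.4,-2.1,0],[0,0,0],8.5],[[2.4,-2.1,0],[0,0,0],8.5],[[2.4,-2.1,0],[0,0,0],8.5],[[0,0,0],[0,0,0],8.5]]'

```text
clock: 4.35
position: [0.5468, 0.1876, 0.4043]
tool_rot: [-3.14, -0.001, 0.305]
force: [0.0, -0.8, -0.5]
grip_width: 0.0849
finger_force: 0.0
```

```bash
python3 - <<'E'
from h import *
np.set_printoptions(precision=4,suppress=True)
s=bot.observe();print(s["position"],s["tool_rot"],s["qpos"]);p=bot.grab_frame("wrist");save(p,"w2.png")
for k,z in dict(neck_seat=.107,stud_bumps=.115,lever_axis=.085,lever_grip=.119).items():
    for a in bot.mark_of(k,p)[:2]: print(k,a["p"],a["at"],atz(p,a["at"],z,s))
E
python3 -c "
import cv2,numpy as np
a=cv2.imread('pics/w1.png');b=cv2.imread('pics/w2.png')
cv2.imwrite('pics/w12.png',np.hstack([cv2.resize(a,(400,300)),cv2.resize(b,(400,300))]))"
```

```text
[0.5468 0.1876 0.4043] [-3.1399 -0.0006  0.3048] [-0.1698  0.4664 -0.3655  1.7143  0.1909  0.9952 -1.8699]
neck_seat 0.78 [349.9, 190.5] [0.5681 0.1327 0.107 ]
stud_bumps 0.75 [351.9, 193.5] [0.5679 0.1325 0.115 ]
lever_axis 0.87 [239.6, 200.2] [0.523  0.2222 0.085 ]
lever_grip 0.97 [220.0, 153.2] [0.5687 0.2463 0.119 ]
lever_grip 0.65 [350.7, 189.5] [0.5718 0.136  0.119 ]
```

View pics/w2.png

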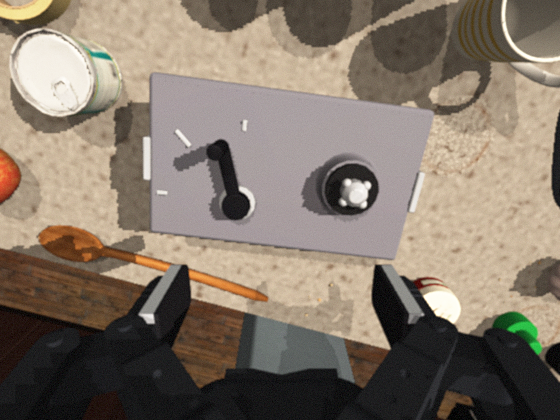

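View pics/w1.png

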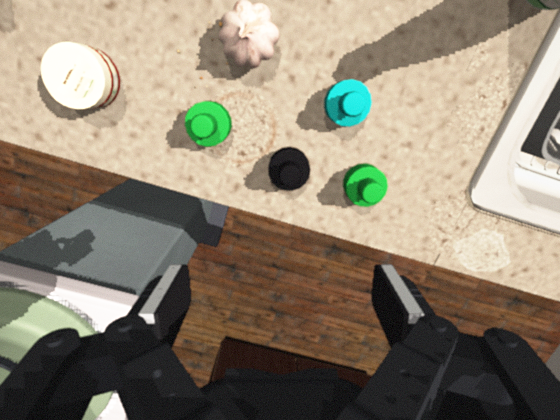

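Run:
```python
from h import *
np.set_printoptions(precision=4,suppress=True)
s=dict(position=[0.5468,0.1876,0.4043],tool_rot=[-3.1399,-.0006,.3048])
p=bot.grab_frame("wrist")
c=[atz(p,q,.085,s) for q in [(152,74),(432,110),(392,259),(152,232)]];print(np.array(c),np.mean(c,0))
for a,b in((0,1),(1,2),(2,3),(3,0)): d=c[b]-c[a];print(np.hypot(*d[:2]),np.degrees(np.arctan2(d[1],d[0])))
print('post top',atz(p,(218,150),.131,s),'rib mid',atz(p,(183,139),.087,s),'rib0',atz(p,(244,126),.087,s),'ribfull',atz(p,(162,193),.087,s),'neck',atz(p,(351,188),.107,s))
```

```text
[[0.6085 0.321  0.085 ]
 [0.6523 0.085  0.085 ]
 [0.5087 0.0592 0.085 ]
 [0.4654 0.2957 0.085 ]] [0.5587 0.1902 0.085 ]
0.24007306549934943 -79.50999730709151
0.145885037199709 -169.82665183139193
0.2404036550854938 100.36969141923527
0.14538244412253395 10.042172789521068
post top [0.5733 0.2467 0.131 ] rib mid [0.5638 0.2847 0.087 ] rib0 [0.5908 0.2362 0.087 ] ribfull [0.5088 0.2932 0.087 ] neck [0.5705 0.1326 0.107 ]
```

Request:
arm_command --deltas '[[[2.1,-2.4,0],[0,0,0],6],[[2.1,-2.5,0],[0,0,0],6],[[0,0,0],[0,0,-0.12],6],[[0,0,2.5],[0,0,0],6],[[0,0,2.5],[0,0,0],6],[[0,0,2.5],[0,0,0],6],[[0,0,2.0],[0,0,0],6],[[0,0,1.5],[0,0,0],6],[[0,0,1.0],[0,0,0],6],[[0,0,0.5],[0,0,0],6],[[0,0,0],[0,0,0],6]]'

```text
clock: 5.75
position: [0.5714, 0.2438, 0.2796]
tool_rot: [-3.142, 0.0, 0.422]
force: [-0.0, -0.3, 0.0]
grip_width: 0.0604
finger_force: 0.0
```

Run:
```python
from h import *
s=bot.observe();print(s["position"],s["tool_rot"],s["grip_width"],s["force"]);p=bot.grab_frame("wrist");save(p,"w3.png")
```

```text
[0.5713941  0.24376032 0.27964128] [-3.14158493e+00  1.35696223e-04  4.21640607e-01] 0.06043898725315066 [-0.04523659 -0.27153293  0.00974298]
```

View pics/w3.png

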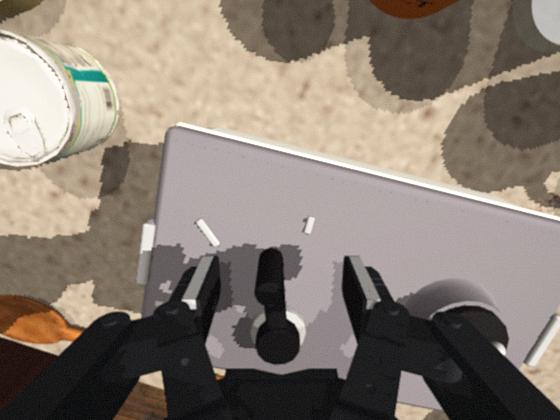

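Request:
arm_command --deltas '[[[0,0,0],[0,0,0],0],[[0,0,0],[0,0,0],0],[[0,0,0],[0,0,0],0],[[0,0,0],[0,0,0],0],[[0,0,0],[0,0,0],0],[[0,0,0],[0,0,0],0],[[0,0,0],[0,0,0],0],[[0,0,0],[0,0,0],0]]' --newtons 25

```text
clock: 6.6
position: [0.5715, 0.244, 0.2801]
tool_rot: [-3.141, -0.001, 0.422]
force: [-0.7, 0.9, 6.3]
grip_width: 0.0116
finger_force: 25.0
```

Request:
arm_command --deltas '[[[0,0,-0.2],[0,0,0],0],[[-0.01,-0.33,0],[0,0,-0.06],0],[[-0.01,-0.33,0],[0,0,-0.06],0],[[-0.01,-0.33,0],[0,0,-0.06],0],[[-0.01,-0.33,0],[0,0,-0.06],0],[[-0.01,-0.33,0],[0,0,-0.06],0],[[-0.01,-0.33,0],[0,0,-0.06],0],[[-0.01,-0.33,0],[0,0,-0.06],0],[[-0.01,-0.33,0],[0,0,-0.06],0],[[-0.01,-0.33,0],[0,0,-0.06],0],[[-0.01,-0.33,0],[0,0,-0.06],0],[[0,0,0],[0,0,0],0],[[0,0,0],[0,0,0],0]]'

```text
clock: 7.9
position: [0.5499, 0.269, 0.281]
tool_rot: [-3.141, -0.002, 1.023]
force: [7.1, 11.0, -16.8]
grip_width: 0.0118
finger_force: 25.4
```

Run:
```python
from h import *
s=bot.observe();q=s["position"];print(q,s["tool_rot"],s["grip_width"],s["force"], np.degrees(np.arctan2(q[1]-.2242,q[0]-.522))-10.3, np.hypot(q[1]-.2242,q[0]-.522));p=bot.grab_frame("wrist");save(p,"w4.png")
```

```text
[0.54987004 0.26897152 0.2809504 ] [-3.14062338e+00 -1.58605341e-03  1.02277084e+00] 0.011818292577250136 [  7.09971162  11.04855611 -16.80446937] 47.79795291271064 0.05273735244473109
```

View pics/w4.png

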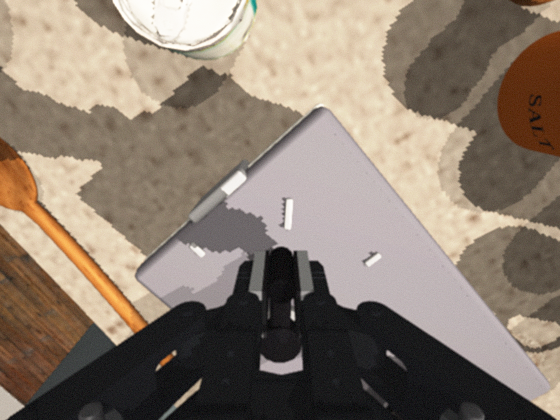

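Request:
arm_command --deltas '[[[0,0.16,0.1],[0,0,0.03],0],[[0,0.17,0],[0,0,0.03],0],[[0,0,0],[0,0,0],0],[[0,0,0],[0,0,0],0],[[0,0,0],[0,0,0],1.8],[[0,0,0],[0,0,0],3.0],[[0,0,0],[0,0,0],4.5],[[0,0,0],[0,0,0],4.5],[[0,0,-2],[0,0,0],4.5],[[0,0,-3],[0,0,0],4.5],[[0,0,-4],[0,0,0],4.5],[[0,0,-3],[0,0,0],4.5],[[0,0,0],[0,0,0],4.5]]'

```text
clock: 9.25
position: [0.5531, 0.2669, 0.4048]
tool_rot: [3.139, -0.005, 0.961]
force: [0.6, 0.0, -0.5]
grip_width: 0.0454
finger_force: 0.0
```

Run:
```python
from h import *
np.set_printoptions(precision=4,suppress=True)
s=bot.observe();print(s["position"],s["tool_rot"],s["grip_width"],s["force"],s["qpos"]);p=bot.grab_frame("wrist");save(p,"w5.png")
for k,z in dict(neck_seat=.107,stud_bumps=.115,lever_axis=.085,lever_grip=.119).items():
    for a in bot.mark_of(k,p)[:1]: print(k,a["p"],a["at"],atz(p,a["at"],z,s))
```

```text
[0.5531 0.2669 0.4048] [ 3.1388 -0.005   0.9615] 0.04537417470473289 [ 0.6     0.0303 -0.5185] [-0.1781  0.5495 -0.5456  1.6124  0.3167  1.063  -1.4215]
neck_seat 0.95 [371.2, 296.3] [0.5673 0.1321 0.107 ]
stud_bumps 0.59 [373.2, 300.0] [0.5678 0.1335 0.115 ]
lever_axis 0.58 [279.6, 242.8] [0.521  0.2216 0.085 ]
lever_grip 0.75 [279.5, 199.6] [0.5533 0.2677 0.119 ]
```

View pics/w5.png

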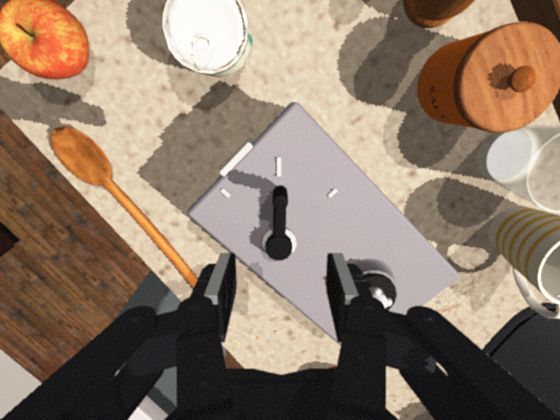

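Request:
arm_command --deltas '[[[-3.2,0.6,0],[0,0,0],5],[[-3.2,0.6,0],[0,0,0],5],[[-3.2,0.6,0],[0,0,0],5],[[-3.2,0.6,0],[0,0,0],5],[[-3.2,0.6,0],[0,0,0],5],[[-3.2,0.6,0],[0,0,0],5],[[-3.2,0.6,0],[0,0,0],5],[[-3.2,0.6,0],[0,0,0],5],[[-3.2,0.5,0],[0,0,0],5],[[-2.7,1.6,0],[0,0,0],5],[[-2.7,1.6,0],[0,0,0],5],[[-2.7,1.6,0],[0,0,0],5],[[-2.7,1.6,0],[0,0,0],5],[[-2.7,1.6,0],[0,0,0],5],[[-2.7,1.6,0],[0,0,0],5],[[-2.7,1.6,0],[0,0,0],5],[[-2.7,1.6,0],[0,0,0],5],[[-2.7,1.4,0],[0,0,0],5],[[0,0,0],[0,0,0],5],[[0,0,0],[0,0,0],5]]'

```text
clock: 11.5
position: [0.4086, -0.2807, 0.3999]
tool_rot: [-3.14, -0.0, 0.961]
force: [-0.0, 0.7, 0.1]
grip_width: 0.0503
finger_force: 0.0
```

Run:
```python
from h import *
np.set_printoptions(precision=4,suppress=True)
s=bot.observe();print(s["position"],s["tool_rot"],s["grip_width"],s["force"],s["qpos"]);p=bot.grab_frame("wrist");save(p,"w6.png")
for a in bot.mark_of("cap",p)[:4]: print(a["p"],a["at"],atz(p,a["at"],0,s))
g=p["frame"].max(2); u=proj(p,[.405,-.283,.03],s); print(u)
m=(g<45).astype(np.uint8); m[240:]=0
n,l,st,ce=cv2.connectedComponentsWithStats(m)
for i in range(1,n):
    if st[i,4]>300: print(st[i],ce[i],atz(p,ce[i],.02,s))
R0=R.from_euler('xyz',s["tool_rot"]); Rt=R.from_euler('xyz',[np.pi,0,s["tool_rot"][2]])
print("level rotvec (tool)",(R0.inv()*Rt).as_rotvec())
for X in ([.405,-.283],): 
    d=np.array([X[0],X[1],.20])-s["position"]; print("tool delta cm",R0.inv().apply(d)*100)
```

```text
[ 0.4086 -0.2807  0.3999] [-3.1401 -0.0002  0.9608] 0.05029268301638352 [-0.0023  0.6834  0.1053] [ 0.7968  0.3444 -0.3958  1.9231  0.1653  0.907  -0.2905]
0.9 [328.7, 224.6] [ 0.416  -0.3728  0.    ]
0.79 [246.7, 86.6] [ 0.4296 -0.1851  0.    ]
0.75 [363.9, 154.7] [ 0.4961 -0.322  -0.    ]
0.69 [282.0, 170.9] [ 0.4075 -0.2835  0.    ]
[279.86   178.1864]
[ 418    0  103   31 1535] [467.1922  10.4293] [ 0.6445 -0.2525  0.02  ]
[ 261  154   41   43 1324] [280.7379 175.4607] [ 0.4061 -0.2831  0.02  ]
level rotvec (tool) [-0.0015 -0.0002  0.    ]
tool delta cm [-0.4012 -0.1319 19.9931]
```

View pics/w6.png

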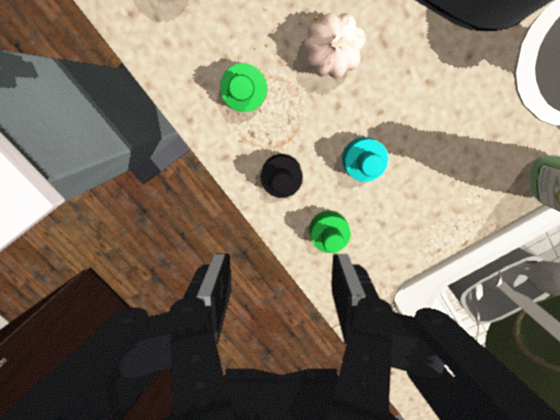

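Request:
arm_command --deltas '[[[-0.3,0,2],[0,0,0],5],[[0,0,3.5],[0,0,0],5],[[0,0,3.5],[0,0,0],5],[[0,0,3],[0,0,0],5],[[0,0,2],[0,0,0],5],[[0,0,1.5],[0,0,0],5],[[0,0,0],[0,0,0],5],[[0,0,0],[0,0,0],5]]'

```text
clock: 12.4
position: [0.4074, -0.2824, 0.2461]
tool_rot: [-3.141, -0.0, 0.963]
force: [-0.0, -0.1, 0.6]
grip_width: 0.0501
finger_force: 0.0
```

Run:
```python
from h import *
np.set_printoptions(precision=4,suppress=True)
s=bot.observe();print(s["position"],s["tool_rot"],s["force"])
d=np.array([.4065,-.2833,.200])-s["position"]; print("tool delta cm",R.from_euler('xyz',s["tool_rot"]).inv().apply(d)*100)
p=bot.grab_frame("wrist");save(p,"w7.png")
m=(p["frame"].max(2)<45).astype(np.uint8)
n,l,st,ce=cv2.connectedComponentsWithStats(m)
for i in range(1,n):
    if st[i,4]>600: print(st[i],ce[i])
print([proj(p,[.4065,-.2833,z],s) for z in (.047,.023)])
```

```text
[ 0.4074 -0.2824  0.2461] [-3.1413 -0.0002  0.9629] [-0.0233 -0.0713  0.6257]
tool delta cm [-0.1251 -0.0254  4.6062]
[ 245  190   71   76 4020] [280.1035 227.506 ]
[    0   255   560   165 47702] [245.0975 365.5794]
[array([280.2073, 247.6765]), array([280.3175, 230.8491])]
```

View pics/w7.png

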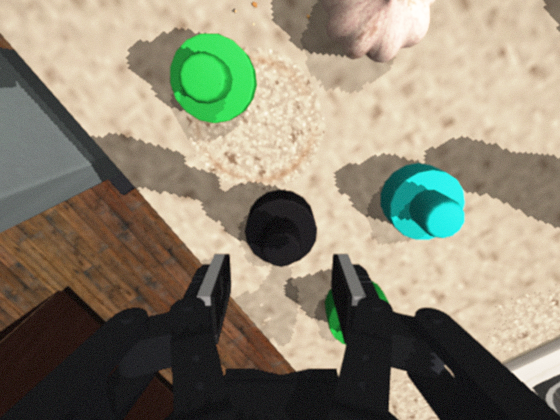

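```bash
cat >> h.py <<'E'
def capfit(p,s,bbox,base,x0,rot=None):
    """fit cap base centre (x,y) at height base so silhouette bbox (l,t,r,b; None to skip) matches"""
    from scipy.optimize import least_squares
    a=np.linspace(0,2*np.pi,72,endpoint=False)
    pts=np.vstack([np.c_[r*np.cos(a),r*np.sin(a),0*a+z] for r,z in((.024,0),(.024,.023),(.0125,.047))])
    def f(x):
        u=np.array([proj(p,q+[x[0],x[1],base],s) for q in pts])
        e=[u[:,0].min()-bbox[0],u[:,1].min()-bbox[1],u[:,0].max()-bbox[2],u[:,1].max()-bbox[3]] if True else 0
        return [v for v,b in zip(e,bbox) if np.isfinite(b)]
    r=least_squares(f,x0,x_scale=1e-3,diff_step=1e-3); return r.x,r.fun
E
python3 - <<'E'
from h import *
s=bot.observe();p=bot.grab_frame("wrist")
m=(p["frame"].max(2)<45).astype(np.uint8)
n,l,st,ce=cv2.connectedComponentsWithStats(m)
b=[q for q in st[1:] if 3000<q[4]<6000][0]
print(capfit(p,s,[b[0],b[1],b[0]+b[2]-1,b[1]+b[3]-1],0,[.4065,-.2833]))
E
```

```text
(array([ 0.40589367, -0.28396974]), array([-2.21843183, -3.44575954,  2.21862586,  3.38074993]))
```

Request:
arm_command --deltas '[[[-0.2,0,1.5],[0,0,0],5],[[0,0,1.5],[0,0,0],5],[[0,0,1],[0,0,0],5],[[0,0,0.6],[0,0,0],5],[[0,0,0],[0,0,0],5],[[0,0,0],[0,0,0],5],[[0,0,0],[0,0,0],2],[[0,0,0],[0,0,0],2],[[0,0,0],[0,0,0],2],[[0,0,0],[0,0,0],1],[[0,0,0],[0,0,0],1],[[0,0,0],[0,0,0],1],[[0,0,0],[0,0,0],1],[[0,0,0],[0,0,0],1]]' --newtons 70

```text
clock: 13.9
position: [0.406, -0.2847, 0.2003]
tool_rot: [3.141, 0.0, 0.962]
force: [-2.7, 1.7, 10.1]
grip_width: 0.022
finger_force: 68.1
```

Request:
arm_command --deltas '[[[0,0,-1],[0,0,0],1],[[0,0,-2],[0,0,0],1],[[0,0,-4],[0,0,0],1],[[0,0,-4],[0,0,0],1],[[0,0,-4],[0,0,0],1],[[2.7,-1.6,-2],[0,0,0],1],[[2.8,-1.6,0],[0,0,0],1],[[2.7,-1.6,0],[0,0,0],1],[[2.8,-1.6,0],[0,0,0],1],[[2.7,-1.6,0],[0,0,0],1],[[2.8,-1.6,0],[0,0,0],1],[[2.7,-1.6,0],[0,0,0],1],[[2.8,-1.6,0],[0,0,0],1],[[2.7,-1.5,0],[0,0,0],1],[[3.1,0.6,0],[0,0,0],1],[[3.1,0.6,0],[0,0,0],1],[[3.1,0.6,0],[0,0,0],1],[[3.1,0.6,0],[0,0,0],1],[[3.1,0.7,0],[0,0,0],1],[[3.1,0.7,0],[0,0,0],1]]'

```text
clock: 15.9
position: [0.5682, 0.1313, 0.3705]
tool_rot: [3.141, -0.0, 0.962]
force: [0.1, 0.2, 0.5]
grip_width: 0.0219
finger_force: 68.8
```

Run:
```python
from h import *
np.set_printoptions(precision=4,suppress=True)
s=bot.observe();print(s["position"],s["tool_rot"],s["grip_width"],s["force"],s["qpos"])
p=bot.grab_frame("wrist");save(p,"w8.png")
for k,z in dict(neck_seat=.107,stud_bumps=.115,lever_grip=.119).items():
    for a in bot.mark_of(k,p)[:2]: print(k,a["p"],a["at"],atz(p,a["at"],z,s))
for n in ("side","top"):
    q=bot.grab_frame(n); 
    for k in ("cap","neck_seat"):
        for a in bot.mark_of(k,q)[:4]: print(n,k,a["p"],a["at"])
    print(proj(q,[s["position"][0],s["position"][1],s["position"][2]-.2]))
    save(q,n+"1.png")
```

```text
[0.5682 0.1313 0.3705] [ 3.1413 -0.0001  0.9618] 0.021875050135722125 [0.0944 0.2052 0.5428] [ 0.0226  0.5325 -0.4987  1.73    0.3021  0.9558 -1.203 ]
neck_seat 0.66 [280.0, 205.9] [0.5688 0.133  0.107 ]
neck_seat 0.55 [275.2, 339.9] [0.4922 0.0311 0.107 ]
stud_bumps 0.84 [280.5, 213.2] [0.5674 0.1303 0.115 ]
lever_grip 0.94 [138.9, 60.1] [0.5542 0.2673 0.119 ]
side cap 0.98 [236.8, 351.4]
side cap 0.93 [201.2, 366.1]
side cap 0.73 [292.9, 191.2]
side cap 0.59 [224.7, 306.7]
side neck_seat 0.72 [292.1, 212.2]
[295.01   190.4392]
top cap 0.67 [412.3, 257.8]
top cap 0.43 [395.5, 236.1]
top neck_seat 0.89 [265.4, 213.6]
[261.8957 210.7473]
```

View pics/w8.png

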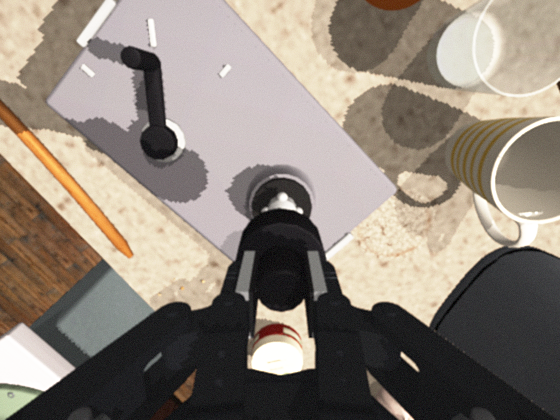

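Request:
arm_command --deltas '[[[0,0,1.5],[0,0,0],1],[[0,0,1.5],[0,0,0],1],[[0,0,0.5],[0,0,0],1],[[0,0,0.3],[0,0,0],1],[[0,0,0.3],[0,0,0],1],[[0,0,0.3],[0,0,0],1],[[0,0,0.3],[0,0,0],1],[[0,0,0.2],[0,0,0],1],[[0,0,0],[0,0,0],1],[[0,0,0],[0,0,0],1]]' --newtons 80

```text
clock: 17.4
position: [0.5676, 0.1305, 0.3208]
tool_rot: [3.142, -0.0, 0.962]
force: [0.1, -0.9, 0.3]
grip_width: 0.0216
finger_force: 79.9
```

Request:
arm_command --deltas '[[[0.05,-0.05,0.1],[0,0,0],1],[[0,0,0.1],[0,0,0],1],[[0,0,0.1],[0,0,0],1],[[0,0,0.1],[0,0,0],1],[[0,0,0],[0,0,0],1],[[0,0,0],[0,0,0],1]]'

```text
clock: 18.0
position: [0.5678, 0.1312, 0.3171]
tool_rot: [3.141, -0.001, 0.962]
force: [2.2, -0.7, 5.1]
grip_width: 0.0216
finger_force: 80.5
```

Request:
arm_command --deltas '[[[0,0,0.1],[0,0,0],1],[[0,0,0.1],[0,0,0],1],[[0,0,0.1],[0,0,0],1],[[0,0,0],[0,0,0],1]]'

```text
clock: 18.4
position: [0.5678, 0.1312, 0.3141]
tool_rot: [3.141, -0.001, 0.962]
force: [3.6, 0.2, 4.4]
grip_width: 0.0219
finger_force: 80.4
```

Request:
arm_command --deltas '[[[0,0,0.1],[0,0,0],1],[[0,0,0.1],[0,0,0],1],[[0,0,0.1],[0,0,0],1],[[0,0,0],[0,0,0],1]]'

```text
clock: 18.8
position: [0.5675, 0.1311, 0.3103]
tool_rot: [-3.141, 0.0, 0.962]
force: [5.5, 0.7, -6.1]
grip_width: 0.0218
finger_force: 79.4
```

Request:
arm_command --deltas '[[[0,0,0.1],[0,0,0],1],[[0,0,0.1],[0,0,0],1],[[0,0,0.1],[0,0,0],1],[[0,0,0],[0,0,0],1]]'

```text
clock: 19.2
position: [0.5672, 0.1312, 0.3074]
tool_rot: [-3.141, 0.001, 0.962]
force: [2.9, -0.1, -4.7]
grip_width: 0.0214
finger_force: 79.5
```

Request:
arm_command --deltas '[[[0,0,0.1],[0,0,0],1],[[0,0,0.1],[0,0,0],1],[[0,0,0],[0,0,0],1],[[0,0,0],[0,0,0],1]]'

```text
clock: 19.6
position: [0.5672, 0.1313, 0.306]
tool_rot: [-3.141, 0.0, 0.962]
force: [-2.0, 0.1, 6.3]
grip_width: 0.0214
finger_force: 80.8
```

Request:
arm_command --deltas '[[[0,0,0.1],[0,0,0],1],[[0,0,0],[0,0,0],1],[[0,0,0],[0,0,0],1],[[0,0,0],[0,0,0],1]]'

```text
clock: 20.0
position: [0.5672, 0.1313, 0.3052]
tool_rot: [-3.142, 0.0, 0.962]
force: [-3.0, -1.2, 9.6]
grip_width: 0.0216
finger_force: 81.2
```

Request:
arm_command --deltas '[[[0,0,0],[0,0,0],1],[[0,0,0],[0,0,0],1],[[0,0,0],[0,0,0],1],[[0,0,0],[0,0,0],1],[[0,0,0],[0,0,0],1],[[0,0,0],[0,0,0],1]]'

```text
clock: 20.6
position: [0.5672, 0.1314, 0.3052]
tool_rot: [3.142, 0.0, 0.962]
force: [-2.3, -1.4, 10.7]
grip_width: 0.0214
finger_force: 81.2
```

Run:
```python
from h import *
s=bot.observe();print(s["position"],s["force"],s["finger_force"])
p=bot.grab_frame("wrist")
P={k:[atz(p,a["at"],z,s)[:2] for a in bot.mark_of(k,p)[:1]] for k,z in dict(lever_axis=.085,lever_grip=.119).items()}
print(P)
if P["lever_grip"]:
    d=P["lever_grip"][0]-np.array([.522,.223]);print("lever deg",np.degrees(np.arctan2(d[1],d[0]))-10.3)
print(bot.observe()["force"])
```

```text
[0.56722457 0.13135873 0.30520013] [-2.30289002 -1.39532998 10.74203945] 81.20152398012578
{'lever_axis': [array([0.52369592, 0.22276428])], 'lever_grip': [array([0.55378612, 0.26675647])]}
lever deg 43.70412769034654
[-2.61967014  0.8083177  10.80566133]
```

Force is steady at about 10.7 N, the cap is past the click, and the lever reads about 44°, so I'm handing in.

```bash
python3 -c "
from workcell import bot
print(bot.job_done())"
```

```text
the job is handed in; nothing more can be done
None
```

The job is handed in, with no verdict returned: the lever read about 44°, and the black cap is past the click on the neck, still gripped and pressed with about 10.7 N. I viewed 11 pictures, one over the limit of 10.

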